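# Cover the X-ray sample stand and hold its shutter open at the mark

## Robot

A 6-joint arm with a two-finger parallel gripper is mounted at the origin on a cart in front of the work surface, level with it; the furniture and walls round the work are solid. World frame = base frame: x ahead of the robot, y to its left, z up, the work surface at z = 0. Lengths are in mm, angles in rad, forces in N, time in s.
With the tool pointing down it reaches from about 300 to 875 mm from the base axis. Payload 6.4 kg.
Tool frame: the origin (TCP) lies at the centre of the arm's flange, where the gripper is bolted on; the fingertips stand 166 mm ahead of it and the grasp point (between the pads) lies 147 mm ahead of it; z points along the fingers, y is the line along which they close (so a half turn about z gives the same grasp; the last joint's range is limited). The gripper opens to 88 mm and grips with 3 to 60 N. Pads are 18 mm wide; open, the fingers measure 123 mm over their backs; the gripper's body (75 mm by 187 mm) begins 45 mm behind the grasp point.
Start: joints at [1.021, 0.181, 1.607, -0, 1.354, -0.206], TCP at [193.803, 541.371, 404.714] pointing down, gripper open.
Joint ranges: [-2.99, 2.99], [-0.89, 2.07], [0.3, 2.58], [-1.14, 4.28], [0, 2.63], [-3.12, 3.12]. Speed limits (rad/s): [2.57, 2.57, 3.01, 3.14, 3.14, 3.14].

## Interface

Orientations are given as a rotation vector (axis times angle).
In Python, from workcell import robot gives the robot as it stands.
- The arm moves only by the tool carry_out, never from a script. Its argument "plan" is a list of rows, each a list of 5 numbers: the opening, from 0 (shut) to 1 (fully open), then the shift along the tool's x, y, z scaled (see below), then the turn about the tool's z scaled (see below). In form: [[claw, x, y, z, roll], ...]. A call has 1 to 12 rows; each row is the pose to reach, as a shift and turn from the pose commanded when the call began, along the tool's axes at that moment, turning the shorter way round; what a row does not reach only later rows make up. The controller multiplies each number of a shift by 25 cm and each number of a turn by 180 degrees. A row lasts 1/8 s, in which the tool goes at most 62.5 mm and 10.7 degrees, less where a joint would pass 70% of its speed; a pose out of reach is approached as far as the arm can. A call with a number of a shift or a turn outside -1 to 1 is refused whole. A call with a gripper value outside its range is refused whole. The fingers move at their own pace and stop on an object; "newtons" is the grip in N (left out, the last holds). Time passes only in rows, so rows that repeat a pose let the fingers close. It gives the time, the measured TCP pose, the force, the opening and the grip force at its end, in the units of the state.
- robot.get_state(): the state, without advancing time (a new reading comes with each control period).
- robot.get_image(name): name is "scene" or "top"; returns the picture (480x640x3 uint8, red, green, blue); there is no depth.
- robot.camera_model(name): a dict with "fx", "fy", "cx", "cy" (pixels), "world_to_cam" (4x4, takes a point from world to camera coordinates). Camera axes: x right, y down, z forward; pixel columns grow to the right and rows downward; lengths in mm; the calibration is good to about 2 mm. A picture is of the moment at which its call begins. camera_model takes no time and is no camera call.
- robot.job_done(): hands the job in; it is judged then, once.
The state is a dict: "clock": time; "joint_pos": joint angles; "joint_vel": joint speeds; "joint_efforts": joint torques, N m; "eef_pos": TCP position; "eef_rot": TCP orientation; "force": force on the tool from outside, world axes, zero at the start; "moment": the same for the moment, N m; "opening": finger opening in mm; "grip_force": force on a finger pad.
Only numpy, scipy, OpenCV 4.12 (cv2) and the standard library are available. Lean on these libraries where they do the work, as an engineer would, in place of code of your own. Each camera call takes 0.05 s, during which the arm holds its last target. There are 200 camera calls.

## Task

Lower the loose shielding cover (do not drop it) onto the open turret of the X-ray sample stand, so that it sits fully down and level on the rim over the sample cell, and let go of it. Only then, with the cover seated, pull the stand's spring-return shutter slide out by its black grip until its pointer lines up with the red index tab, and keep holding it there: the program finishes while the robot still holds the slide open at the mark against its spring. Leave the jar and the sample cells where they are.

Things in the scene. Friction and masses are not known exactly. Their poses are not given: they have to be found in the camera images.
- stand: X-ray sample stand, fixed: white base 170 (x) x 130 (y) x 30 mm high, aluminium turret on it, flat apron in front (x -84 to -190, y -28 to +50, 10 mm high). Origin: centre of the base's underside, on the bench; front faces its -x, z up. Turret axis at x = +30, y = 0: 80 mm outside, 56 mm bore, rim at z = 90 mm, yellow-black band. A sample cell stands in the bore, top 13 mm below the rim
- rim (a point): centre of the turret's mouth, at the height of its rim (90 mm above the bench); axes as the stand's
- cover: loose shielding cover, about 0.3 kg: spigot 50 mm across, 8 mm high (lower edge chamfered), aluminium flange 80 mm across at z = 8 to 18 mm, black round knob 28 mm across at z = 20 to 46 mm. Origin: centre of the spigot's underside, z up. Stands on the bench, left or right of the stand. Seated: spigot in the bore (3 mm clearance all round), flange on the rim, origin 82 mm above the bench
- cover_knob (a point): middle of the cover's knob on its axis, 33 mm above the cover's origin
- shutter (a joint): how far the shutter slide is pulled out, m: 0 home (closed), up to 0.045 at the stop; it slides along the stand's -x. A spring always pulls it back: about 4.4 N at home, rising 1.1 N per 10 mm; it returns home when let go
- slide: the moving shutter slide: a flat steel bar, 18 mm high off the bench, that comes out of the stand's front, with an upright black ribbed finger grip on its end: 14 mm thick along the stand's x, 32 mm wide along y, from 41 to 77 mm above the bench, free on all sides there. Origin coincides with the stand's when home and moves with the slide; axes as the stand's
- grip_center (a point): centre of the black pull grip, 59 mm above the bench; at home at x = -120, y = 0 mm of the stand
- pointer (a point): tip of the thin black pointer that the slide carries over the white scale, 33.5 mm to the grip's left (stand's +y) and at the same stand x as the grip; 14 mm above the bench; it moves with the slide; axes as the stand's
- index: red index tab, 8 mm wide along the stand's x, clamped on the left (+y) edge of the apron beside the white scale; it does not move in a run, but its place along the scale differs from run to run (16 to 38 mm of slide travel). Origin on the bench level under the tab, axes as the stand's
- index_mark (a point): middle of the inner end of the red tab: the slide is at the mark when the pointer has the same x as this point in the stand's frame; axes as the stand's
- sample_cell: aluminium sample cell, 46 mm across and 45 mm tall, loose, standing in the turret's bore; origin at its underside; stays there
- jar: white powder jar with a ribbed screw lid, 62 mm across, 90 mm tall, loose bystander; origin at its underside, on the bench on the side of the stand where the cover is not
- rack: flat sample rack 100 x 262 x 26 mm, fixed, long side away from the robot, behind on the right; origin at the centre of its underside
- rack_cell_1: sample cell 46 mm across hanging in the rack, bystander; origin at its underside
- rack_cell_2: sample cell 46 mm across hanging in the rack, bystander; origin at its underside
Not all that is in view belongs to the job. What is shaped like the cover but orange is not meant.

How it is judged:
By the outcome, as a careful person would: the job done as asked, in the order asked, and still so for the second after the job is handed in, while the arm keeps its last pose, push and grip.
It also fails if it takes over 53 s, if anything falls off the work surface, if the arm or the gripper's body presses on something with over 40 N, if the wrist force passes 120 N, or if a joint passes its speed limit or range.

## Working session

There is one attempt and no reset: what is moved stays moved. The work goes in short steps, Python scripts to look and compute and a tool call to move; the robot and the scene stay as the last step left them, time stands still between calls to the robot, and variables do not carry over. Pictures are saved under pics/ and viewed, at most 10 in all, crops included, and the job is handed in when it is done.

Besides the shell and the picture viewer there is one more tool, called after ">>>" in YAML: its name, and indented under it one key for each argument. carry_out: Moves the arm, as the interface text tells. Shifts and turns lie within -1 to 1; 1 stands for 25 cm of shift or 180 degrees of turn. Its arguments: {"type":"object","properties":{"plan":{"type":"array","items":{"type":"array","items":{"type":"number"}}},"newtons":{"type":"number"}},"required":["plan"]}

```bash
mkdir -p pics; python3 - <<'E'
from workcell import robot
import cv2,numpy as np
for n in("scene","top"):
    cv2.imwrite(f"pics/{n}0.png",robot.get_image(n)[:,:,::-1])
    m=robot.camera_model(n);print(n,m["fx"],m["fy"],m["cx"],m["cy"]);print(np.round(m["world_to_cam"],4))
s=robot.get_state();print(s["clock"],s["eef_pos"],s["eef_rot"],s["opening"])
E
```

```text
scene 559.5346250151729 559.5346250151729 317.551977398731 237.39112271744483
[[ 7.7330000e-01 -6.3370000e-01  2.1100000e-02 -4.5139890e+02]
 [-4.2220000e-01 -5.3960000e-01 -7.2840000e-01  3.3276800e+02]
 [ 4.7300000e-01  5.5440000e-01 -6.8480000e-01  1.2210414e+03]
 [ 0.0000000e+00  0.0000000e+00  0.0000000e+00  1.0000000e+00]]
top 510.4614330873935 510.4614330873935 325.2870300262436 246.82958641804666
[[-5.7000000e-03 -1.0000000e+00 -8.0000000e-04 -4.3490000e-01]
 [-9.8770000e-01  5.7000000e-03 -1.5620000e-01  5.8886310e+02]
 [ 1.5620000e-01 -1.0000000e-04 -9.8770000e-01  1.0357936e+03]
 [ 0.0000000e+00  0.0000000e+00  0.0000000e+00  1.0000000e+00]]
0.1 [193.67092206 541.17698356 403.91529056] [-5.37198303e-01 -3.09471520e+00  2.27317019e-03] 88.09971128380455
```

View pics/scene0.png

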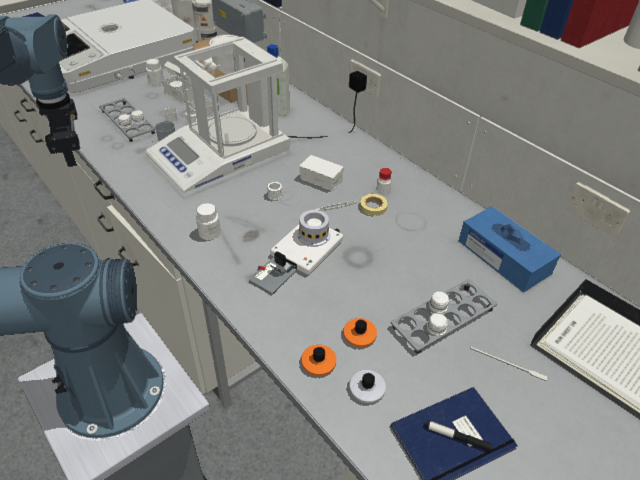

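View pics/top0.png

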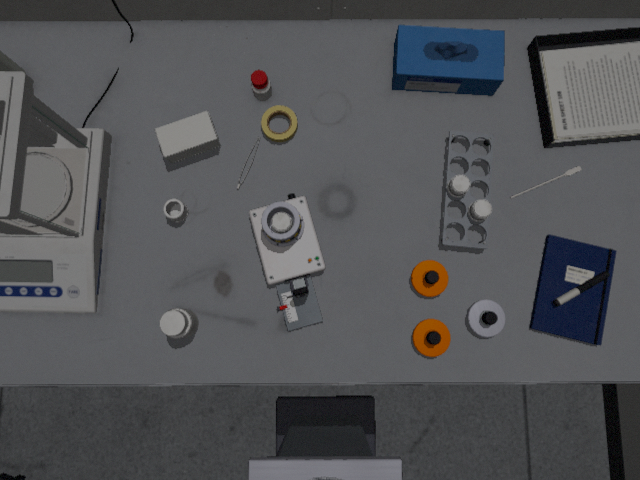

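The top view shows three cover-shaped things: orange at (431,278), orange at (431,338) and aluminium at (486,319). The aluminium one fits the description and the orange ones are decoys. The stand is near (287,240), with its grip at (299,286) and the red tab at (282,308). I'll confirm these in an enlarged crop.

```bash
python3 - <<'E'
import cv2,numpy as np
t=cv2.imread("pics/top0.png");s=cv2.imread("pics/scene0.png")
def c(i,x,y,w,h,k):return cv2.resize(i[y:y+h,x:x+w],None,fx=k,fy=k,interpolation=cv2.INTER_CUBIC)
a=c(t,240,185,100,150,4) 
b=c(t,450,285,80,60,5)  
d=c(s,245,205,100,75,4)
o=np.zeros((600,800,3),np.uint8)
o[:,:400]=a; o[:300,400:]=b; o[300:,400:]=d
cv2.imwrite("pics/crop.png",o)
E
```

```text
(no output)
```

View pics/crop.png

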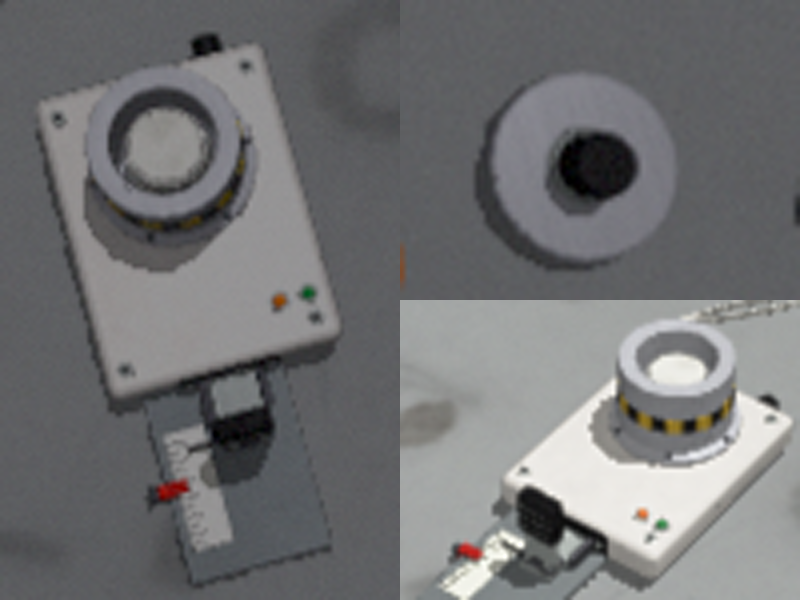

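The crop confirms the aluminium cover (flange centre at crop (584,167)). It also shows the stand rim at (164,143), the pointer tip at (190,449) and the inner end of the red tab at (187,487). Next I fit the poses.

```bash
cat > h.py <<'E'
from workcell import robot
import cv2,numpy as np
from scipy.optimize import least_squares
M={n:robot.camera_model(n) for n in("scene","top")}
def proj(n,P):
    m=M[n];W=np.array(m["world_to_cam"]);p=np.atleast_2d(P)@W[:3,:3].T+W[:3,3]
    return np.c_[m["fx"]*p[:,0]/p[:,2]+m["cx"],m["fy"]*p[:,1]/p[:,2]+m["cy"]]
def ray(n,uv,z):
    m=M[n];W=np.array(m["world_to_cam"]);R=W[:3,:3];C=-R.T@W[:3,3]
    d=R.T@np.array([(uv[0]-m["cx"])/m["fx"],(uv[1]-m["cy"])/m["fy"],1]);return C+d*(z-C[2])/d[2]
def st(q,P):
    c,s=np.cos(q[2]),np.sin(q[2]);P=np.atleast_2d(np.asarray(P,float));return np.c_[q[0]+c*P[:,0]-s*P[:,1],q[1]+s*P[:,0]+c*P[:,1],P[:,2]]
def a(x,y):return ((x+.5)/4-.5+240,(y+.5)/4-.5+185)
def b(x,y):return ((x-399.5)/5-.5+450,(y+.5)/5-.5+285)
def d(x,y):return ((x-399.5)/4-.5+245,(y-299.5)/4-.5+205)
E
python3 - <<'E'
from h import *
obs=[("top",a(87,147),(30,40,90),'L')]
obs=[("top",a(164,143),(30,0,90)),("top",a(193,585),(-190,50,10)),("top",a(330,547),(-190,-28,10)),("top",a(190,449),(-120,33.5,14)),
("top",a(38,101),(85,65,30)),("top",a(262,42),(85,-65,30)),("top",a(343,330),(-85,-65,30)),("scene",d(676,362),(30,0,90))]
f=lambda q:np.concatenate([proj(n,st(q,P))[0]-u for n,u,P in obs])
r=least_squares(f,[500,60,0.2],x_scale=[100,100,.1],loss="soft_l1");print("stand",r.x.round(3));print(f(r.x).reshape(-1,2).round(2))
q=r.x;np.save("q.npy",q)
print("rim",st(q,(30,0,90)),"rim top-only",ray("top",a(164,143),90),"grip",st(q,(-120,0,59)))
for nm,uv in(("ptr",a(190,449)),("tabin",a(187,487))):
    p=ray("top",uv,14)[:2]-q[:2];c,s=np.cos(q[2]),np.sin(q[2]);print(nm,c*p[0]+s*p[1],-s*p[0]+c*p[1])
print("cover flange",ray("top",b(584,167),18),"knob",ray("top",b(602,165),46))
E
```

```text
stand [6.09248e+02 7.91720e+01 2.65000e-01]
[[ 0.2  -0.4 ]
 [-0.25  0.24]
 [ 0.69 -0.13]
 [-0.56  0.38]
 [-1.2  -0.18]
 [ 0.43 -0.95]
 [ 0.98  1.5 ]
 [-0.19 -0.97]]
rim [[638.20099353  87.02861912  90.        ]] rim top-only [637.37119451  87.44170105  90.        ] grip [[493.43570577  47.74743457  59.        ]]
ptr -119.53802552137047 32.131160789033345
tabin -138.74198707431745 38.881879460408044
cover flange [ 437.98018661 -345.83948152   18.        ] knob [ 438.29643325 -344.61881536   46.        ]
```

>>> carry_out:
  plan:
    - [0.8,-0.235,-0.13,0,0.05]
    - [0.8,-0.47,-0.26,0,0.11]
    - [0.8,-0.7,-0.38,0,0.17]
    - [0.8,-0.94,-0.51,0,0.23]
    - [0.8,-0.94,-0.51,0,0.28]
    - [0.8,-0.94,-0.51,0,0.306]
    - [0.8,-0.94,-0.51,0,0.306]

```text
clock: 0.98
eef_pos: [372.2, 341.7, 404.4]
eef_rot: [-1.908, -2.496, 0.001]
force: [0.6, 0.5, -0.1]
opening: 70.7
grip_force: 0.0
```

```bash
cat > go.py <<'E'
import sys,numpy as np
from workcell import robot
from scipy.spatial.transform import Rotation as R
s=robot.get_state();T=np.array([float(v) for v in sys.argv[1:4]])
r=R.from_rotvec(s["eef_rot"]);m=r.as_matrix();print(s["clock"],s["eef_pos"].round(1) if hasattr(s["eef_pos"],"round") else s["eef_pos"],"yaz",np.degrees(np.arctan2(m[1,1],m[0,1])).round(2),"tilt",m[2,2].round(5),"f",np.round(s["force"],1),"open",round(s["opening"],1),round(s["grip_force"],1))
print("shift",(m.T@(T-s["eef_pos"])/250).round(4))
E
python3 go.py 438 -345.5 300
```

```text
0.975 [372.2 341.7 404.4] yaz 15.22 tilt -1.0 f [ 0.6  0.5 -0.1] open 70.7 0.0
shift [-2.7215 -0.4674  0.4183]
```

>>> carry_out:
  plan:
    - [0.8,-0.24,-0.04,0,0]
    - [0.8,-0.48,-0.08,0,0]
    - [0.8,-0.72,-0.12,0,0]
    - [0.8,-0.96,-0.16,0,0]

```text
clock: 1.48
eef_pos: [396.1, 98.8, 404.8]
eef_rot: [1.903, 2.499, 0.001]
force: [0.8, 0.1, 0.1]
opening: 70.6
grip_force: 0.0
```

>>> carry_out:
  plan:
    - [0.8,-0.24,-0.04,0,0]
    - [0.8,-0.48,-0.08,0,0]
    - [0.8,-0.72,-0.12,0,0]
    - [0.8,-0.96,-0.16,0,0]

```text
clock: 1.98
eef_pos: [420.8, -143.6, 404.9]
eef_rot: [1.904, 2.498, 0.0]
force: [0.8, 0.2, 0.1]
opening: 70.3
grip_force: 0.0
```

>>> carry_out:
  plan:
    - [0.8,-0.22,-0.04,0.1,0]
    - [0.8,-0.44,-0.08,0.2,0]
    - [0.8,-0.66,-0.12,0.3,0]
    - [0.8,-0.79,-0.14,0.4,0]
    - [0.8,-0.8,-0.147,0.418,0]
    - [0.8,-0.8,-0.147,0.418,0]

```text
clock: 2.72
eef_pos: [438.0, -343.8, 299.8]
eef_rot: [-1.905, -2.496, -0.001]
force: [-0.3, 0.0, 0.2]
opening: 70.6
grip_force: 0.0
```

```bash
python3 go.py 438 -345.5 187
```

```text
2.725 [ 438.  -343.8  299.8] yaz 15.3 tilt -1.0 f [-0.3  0.   0.2] open 70.6 0.0
shift [-0.0073 -0.0014  0.4513]
```

>>> carry_out:
  plan:
    - [0.7,-0.007,-0.001,0.15,0]
    - [0.7,-0.007,-0.001,0.3,0]
    - [0.7,-0.007,-0.001,0.4,0]
    - [0.7,-0.007,-0.001,0.451,0]
    - [0.7,-0.007,-0.001,0.451,0]
  newtons: 25

```text
clock: 3.35
eef_pos: [438.5, -345.7, 187.8]
eef_rot: [-1.906, -2.497, -0.0]
force: [-0.1, -0.1, -0.1]
opening: 61.8
grip_force: 0.0
```

>>> carry_out:
  plan:
    - [0.2,0,0,0,0]
    - [0.2,0,0,0,0]
    - [0.2,0,0,0,0]
    - [0.1,0,0,0,0]
    - [0.1,0,0,0,0]
    - [0.1,0,0,0,0]
  newtons: 25

```text
clock: 4.1
eef_pos: [438.4, -346.6, 187.9]
eef_rot: [1.907, 2.495, -0.0]
force: [-0.2, 1.3, 5.4]
opening: 27.0
grip_force: 25.0
```

```bash
python3 go.py 438 -345.5 320; python3 - <<'E'
from h import *
i=robot.get_image("top");cv2.imwrite("pics/t1.png",cv2.resize(i[260:380,400:560,::-1],None,fx=4,fy=4))
E
```

```text
4.1 [ 438.4 -346.6  187.9] yaz 15.22 tilt -1.0 f [-0.2  1.3  5.4] open 27.0 25.0
shift [ 0.0044 -0.     -0.5283]
```

View pics/t1.png

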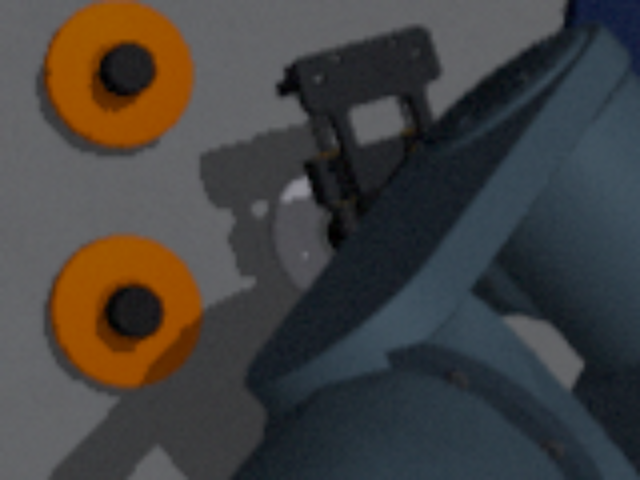

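The picture shows the fingers closed on the aluminium cover's knob at about (340,225) in the crop, and both orange decoys are untouched. Now I lift it and carry it over the rim.

>>> carry_out:
  plan:
    - [0.1,0,0,-0.04,0]
    - [0.1,0,0,-0.12,0]
    - [0.1,0,0,-0.27,0]
    - [0.1,0,0,-0.42,0]
    - [0.1,0,0,-0.55,0]
    - [0.1,0,0,-0.6,0]
    - [0.1,0,0,-0.6,0]

```text
clock: 5.03
eef_pos: [438.1, -346.4, 337.5]
eef_rot: [1.907, 2.496, -0.0]
force: [-0.0, -0.4, -4.2]
opening: 26.9
grip_force: 25.0
```

```bash
python3 go.py 638 87 337
```

```text
5.025 [ 438.1 -346.4  337.5] yaz 15.22 tilt -1.0 f [-0.  -0.4 -4.2] open 26.9 25.0
shift [1.4627 1.2267 0.0015]
```

>>> carry_out:
  plan:
    - [0.1,0.06,0.05,0,0]
    - [0.1,0.18,0.15,0,0]
    - [0.1,0.34,0.28,0,0]
    - [0.1,0.5,0.42,0,0]
    - [0.1,0.66,0.55,0,0]
    - [0.1,0.8,0.67,0,0]

```text
clock: 5.78
eef_pos: [547.2, -106.3, 335.5]
eef_rot: [-1.904, -2.494, 0.001]
force: [0.5, -0.6, -4.7]
opening: 27.1
grip_force: 25.0
```

>>> carry_out:
  plan:
    - [0.1,0.16,0.13,0,0]
    - [0.1,0.32,0.27,0,0]
    - [0.1,0.46,0.39,0,0]
    - [0.1,0.58,0.49,0,0]
    - [0.1,0.64,0.54,0,0]
    - [0.1,0.663,0.557,0,0]
    - [0.1,0.663,0.557,0,0]
    - [0.1,0.663,0.557,0,0]

```text
clock: 6.78
eef_pos: [637.9, 85.9, 337.3]
eef_rot: [-1.909, -2.495, 0.001]
force: [-0.1, 0.7, -4.0]
opening: 27.1
grip_force: 25.0
```

```bash
python3 go.py 638 87 290; python3 - <<'E'
from h import *
i=robot.get_image("scene");j=robot.get_image("top")
cv2.imwrite("pics/s2f.png",i[:,:,::-1])
o=np.hstack([cv2.resize(i[175:265,265:365,::-1],None,fx=4,fy=4),cv2.resize(j[170:260,230:330,::-1],None,fx=4,fy=4)])
cv2.imwrite("pics/s2.png",o)
E
```

```text
6.775 [637.9  85.9 337.3] yaz 15.15 tilt -1.0 f [-0.1  0.7 -4. ] open 27.1 25.0
shift [0.0041 0.0017 0.1893]
```

View pics/s2.png

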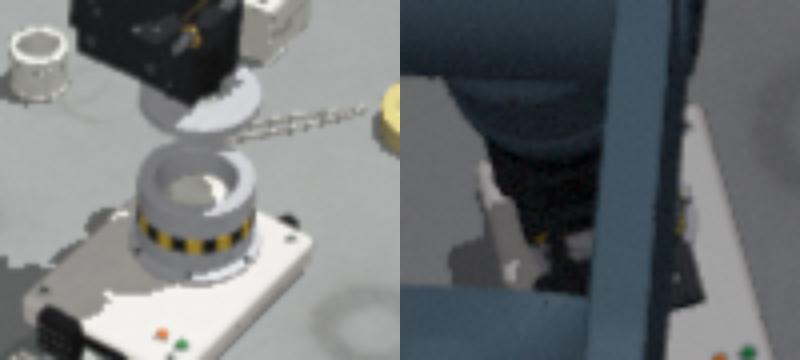

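The scene crop shows the held cover level above the turret, with the flange spanning u 139–262 and the rim about 134–257. I'll work out the lateral offset from that.

```bash
python3 - <<'E'
from h import *
q=np.load("q.npy")
u=lambda x:265+(x+.5)/4-.5
th=np.linspace(0,6.283,181);C=np.c_[40*np.cos(th),40*np.sin(th),0*th]
def span(c):p=proj("scene",C+c);return p.min(0).round(2),p.max(0).round(2)
print("flange obs",u(139),u(262),"pred at TCP",span([637.9,85.9,162.4]),span([637.9,85.9,167.4]))
print("rim obs",u(134),u(257),"rows",175+140/4,"pred",span(st(q,(30,0,90))[0]))
i=cv2.imread("pics/s2f.png").astype(int);g=i.sum(2)
for r in (200,202,204,217,220,223):print(r,g[r,295:335].tolist())
E
```

```text
flange obs 299.375 330.125 pred at TCP (array([298.72, 189.04]), array([329.39, 208.52])) (array([298.71, 187.56]), array([329.46, 207.02]))
rim obs 298.125 328.875 rows 210.0 pred (array([298.6 , 209.53]), array([328.25, 229.15]))
200 [517, 521, 519, 517, 454, 345, 362, 372, 371, 373, 372, 375, 366, 360, 265, 185, 119, 81, 122, 338, 526, 532, 540, 562, 588, 624, 637, 641, 641, 638, 634, 634, 640, 643, 610, 493, 507, 515, 513, 514]
202 [520, 519, 512, 510, 500, 375, 345, 366, 371, 375, 368, 369, 366, 366, 366, 367, 360, 367, 520, 637, 645, 640, 637, 635, 637, 640, 641, 639, 637, 634, 637, 639, 634, 551, 412, 496, 509, 511, 509, 513]
204 [513, 510, 513, 517, 520, 508, 409, 343, 345, 369, 372, 367, 369, 366, 367, 449, 621, 640, 646, 643, 636, 639, 644, 645, 649, 647, 641, 638, 641, 645, 623, 556, 454, 419, 485, 517, 502, 489, 563, 552]
217 [515, 517, 519, 519, 481, 382, 362, 369, 364, 306, 317, 334, 342, 351, 354, 359, 363, 360, 360, 373, 369, 362, 361, 355, 348, 343, 335, 315, 318, 483, 621, 634, 630, 578, 521, 517, 520, 520, 526, 525]
220 [514, 514, 524, 517, 377, 365, 368, 370, 342, 305, 309, 328, 346, 381, 425, 439, 440, 438, 434, 420, 410, 471, 669, 710, 692, 526, 350, 306, 304, 447, 617, 635, 628, 575, 524, 518, 523, 525, 521, 520]
223 [519, 527, 525, 503, 354, 310, 359, 369, 367, 363, 354, 358, 362, 426, 444, 448, 445, 445, 446, 444, 447, 440, 473, 707, 737, 728, 553, 489, 613, 633, 637, 624, 541, 424, 514, 523, 524, 522, 520, 521]
```

```bash
python3 go.py 637.7 87.8 275
```

```text
6.875 [638.   85.9 337.6] yaz 15.14 tilt -1.0 f [-0.3  0.8 -3.8] open 26.9 25.0
shift [0.0076 0.0008 0.2503]
```

>>> carry_out:
  plan:
    - [0.1,0.0076,0.0008,0.05,0]
    - [0.1,0.0076,0.0008,0.12,0]
    - [0.1,0.0076,0.0008,0.18,0]
    - [0.1,0.0076,0.0008,0.21,0]
    - [0.1,0.0076,0.0008,0.222,0]
    - [0.1,0.0076,0.0008,0.233,0]
    - [0.1,0.0076,0.0008,0.242,0]
    - [0.1,0.0076,0.0008,0.25,0]
    - [0.1,0.0076,0.0008,0.25,0]
    - [0.1,0.0076,0.0008,0.25,0]

```text
clock: 8.12
eef_pos: [637.9, 88.9, 275.1]
eef_rot: [1.907, 2.496, 0.0]
force: [-0.5, 0.2, -4.8]
opening: 27.5
grip_force: 25.0
```

```bash
python3 go.py 637.7 87.8 270; python3 - <<'E'
from h import *
i=robot.get_image("scene")
cv2.imwrite("pics/s3.png",cv2.resize(i[175:265,265:365,::-1],None,fx=6,fy=6))
E
```

```text
8.125 [637.9  88.9 275.1] yaz 15.22 tilt -1.0 f [-0.5  0.2 -4.8] open 27.5 25.0
shift [-0.0042 -0.0019  0.0205]
```

View pics/s3.png

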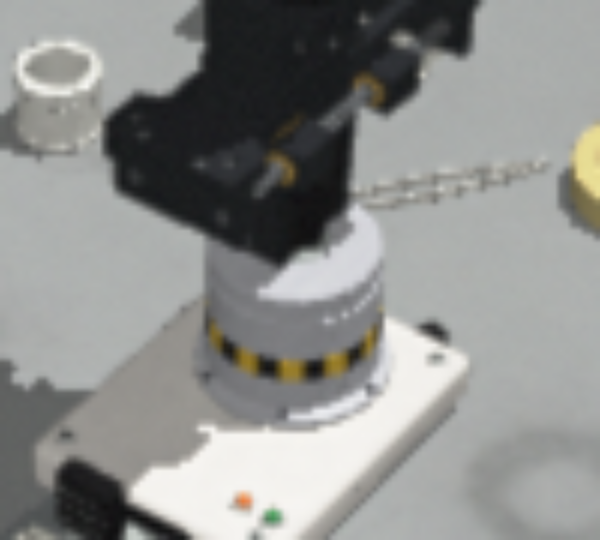

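The scene shows the flange lined up just above the rim, at about (290,285) in the crop. There's no contact force, so the spigot is entering the bore.

>>> carry_out:
  plan:
    - [0.1,-0.002,0,0.008,0]
    - [0.1,-0.002,0,0.014,0]
    - [0.1,-0.002,0,0.018,0]
    - [0.1,-0.002,0,0.021,0]
    - [0.1,-0.002,0,0.021,0]
    - [0.1,-0.002,0,0.021,0]

```text
clock: 8.93
eef_pos: [638.0, 88.5, 270.0]
eef_rot: [1.907, 2.496, 0.0]
force: [-2.4, -0.7, -1.3]
opening: 27.5
grip_force: 25.0
```

>>> carry_out:
  plan:
    - [0.1,0,0,0.002,0]
    - [0.1,0,0,0.004,0]
    - [0.1,0,0,0.004,0]
    - [0.1,0,0,0.004,0]

```text
clock: 9.43
eef_pos: [638.0, 88.5, 269.9]
eef_rot: [1.907, 2.496, 0.0]
force: [-5.8, 0.3, 7.4]
opening: 27.1
grip_force: 25.0
```

>>> carry_out:
  plan:
    - [0.35,0,0,0.002,0]
    - [0.45,0,0,0,0]
    - [0.55,0,0,0,0]
    - [0.6,0,0,0,0]
    - [0.6,0,0,-0.01,0]
    - [0.6,0,0,-0.05,0]
    - [0.6,0,0,-0.15,0]
    - [0.6,0,0,-0.3,0]
    - [0.6,0,0,-0.36,0]
    - [0.6,0,0,-0.36,0]

```text
clock: 10.68
eef_pos: [638.3, 88.4, 360.2]
eef_rot: [1.906, 2.494, 0.003]
force: [-0.3, 0.6, 0.2]
opening: 52.9
grip_force: 0.0
```

```bash
python3 go.py 493.4 47.7 350
```

```text
10.675 [638.3  88.4 360.2] yaz 15.22 tilt -1.0 f [-0.3  0.6  0.2] open 52.9 0.0
shift [-0.005  -0.6021  0.039 ]
```

>>> carry_out:
  plan:
    - [0.45,0,-0.15,0,0]
    - [0.45,0,-0.35,0,0]
    - [0.45,-0.003,-0.52,0,0]
    - [0.45,-0.005,-0.602,0,0]
    - [0.45,-0.005,-0.602,0,0]
    - [0.45,-0.005,-0.602,0,0]

```text
clock: 11.42
eef_pos: [493.5, 47.7, 358.2]
eef_rot: [-1.908, -2.496, 0.0]
force: [0.5, -0.0, 0.4]
opening: 39.6
grip_force: 0.0
```

```bash
python3 go.py 493.4 47.7 210; python3 - <<'E'
from h import *
i=robot.get_image("scene");j=robot.get_image("top")
o=np.hstack([cv2.resize(i[185:310,235:360,::-1],None,fx=3.2,fy=3.2),cv2.resize(j[185:310,230:355,::-1],None,fx=3.2,fy=3.2)])
cv2.imwrite("pics/s4.png",o)
q=np.load("q.npy");th=np.linspace(0,6.283,181);C=np.c_[40*np.cos(th),40*np.sin(th),0*th]
for z in(100,):
    p=proj("scene",C+st(q,(30,0,z)));print("expected flange",((p.min(0)-[235,185])*3.2).round(),((p.max(0)-[235,185])*3.2).round())
E
```

```text
11.425 [493.5  47.7 358.2] yaz 15.21 tilt -1.0 f [ 0.5 -0.   0.4] open 39.6 0.0
shift [-2.000e-04 -3.000e-04  5.928e-01]
expected flange [203.  70.] [299. 132.]
```

View pics/s4.png

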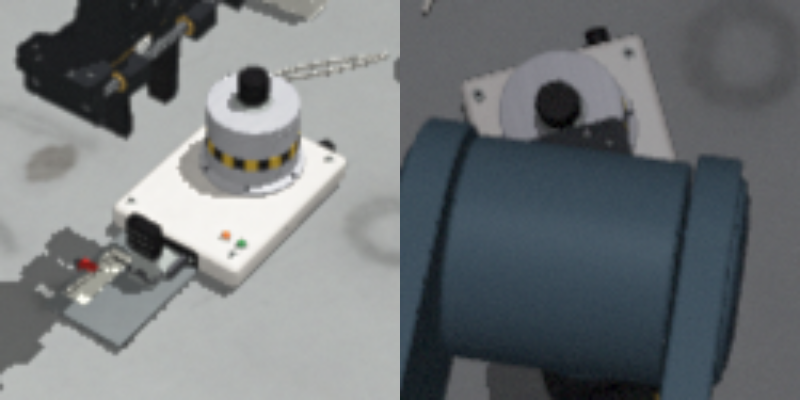

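The scene shows the cover seated level: its flange spans (205–301) against a predicted 203–299, with the top edge where expected. The grip stands free at (143,237). I descend on the grip.

>>> carry_out:
  plan:
    - [0.45,0,0,0.12,0]
    - [0.45,0,0,0.27,0]
    - [0.45,0,0,0.4,0]
    - [0.45,0,0,0.5,0]
    - [0.45,0,0,0.56,0]
    - [0.45,0,0,0.592,0]
    - [0.45,0,0,0.592,0]

```text
clock: 12.4
eef_pos: [493.3, 47.7, 210.6]
eef_rot: [-1.907, -2.496, 0.0]
force: [0.3, 0.1, 0.6]
opening: 39.7
grip_force: 0.0
```

>>> carry_out:
  plan:
    - [0.25,0,0,0,0]
    - [0.2,0,0,0,0]
    - [0.15,0,0,0,0]
    - [0.1,0,0,0,0]
    - [0.05,0,0,0,0]
    - [0.05,0,0,0,0]
    - [0.05,0,0,0,0]
  newtons: 30

```text
clock: 13.28
eef_pos: [493.7, 47.7, 211.3]
eef_rot: [1.907, 2.495, 0.002]
force: [4.5, 2.6, 3.7]
opening: 14.1
grip_force: 30.0
```

```bash
python3 go.py 493.4 47.7 210
```

```text
13.275 [493.7  47.7 211.3] yaz 15.22 tilt -1.0 f [4.5 2.6 3.7] open 14.1 30.0
shift [ 0.0002 -0.0012  0.0053]
```

>>> carry_out:
  plan:
    - [0.05,0,-0.01,0,0]
    - [0.05,0,-0.025,0,0]
    - [0.05,0,-0.045,0,0]
    - [0.05,0,-0.062,0,0]
    - [0.05,0,-0.072,0,0]
    - [0.05,0,-0.076,0,0]
    - [0.05,0,-0.076,0,0]
    - [0.05,0,-0.076,0,0]

```text
clock: 14.28
eef_pos: [475.5, 42.7, 211.3]
eef_rot: [1.907, 2.494, 0.002]
force: [5.2, 3.0, 2.0]
opening: 13.5
grip_force: 30.0
```

```bash
python3 go.py 493.4 47.7 210; python3 - <<'E'
from h import *
i=robot.get_image("scene");j=robot.get_image("top")
cv2.imwrite("pics/s5f.png",i[:,:,::-1])
k=dict(fx=10,fy=10,interpolation=cv2.INTER_CUBIC)
o=np.hstack([cv2.resize(i[255:310,245:285,::-1],None,**k),cv2.resize(j[280:335,270:310,::-1],None,**k)])
cv2.imwrite("pics/s5.png",o)
E
```

```text
14.275 [475.5  42.7 211.3] yaz 15.22 tilt -1.0 f [5.2 3.  2. ] open 13.5 30.0
shift [0.0004 0.0744 0.0054]
```

View pics/s5.png

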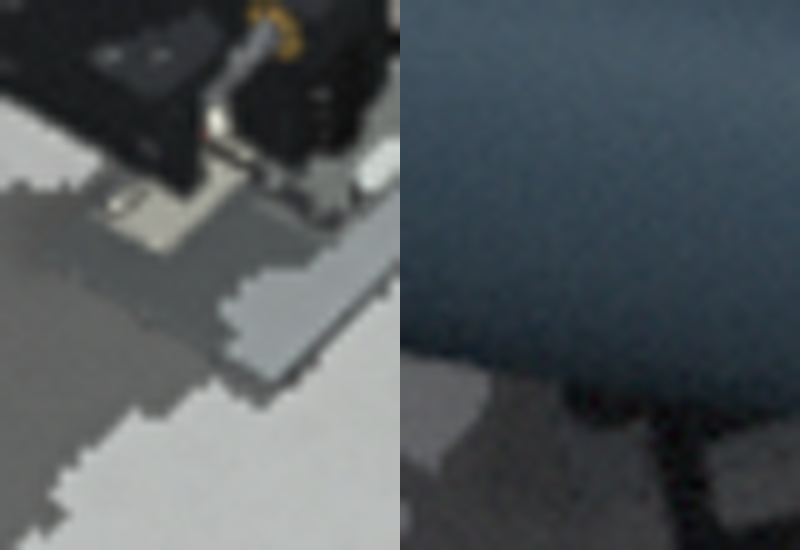

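The scene crop shows the pointer tip at about (205,135) with a sliver of red tab right beside it, so it's close to the mark. I'll refine this with the red-pixel centroid from the unobstructed first images.

```bash
python3 - <<'E'
from h import *
q=np.load("q.npy");c,s=np.cos(q[2]),np.sin(q[2])
loc=lambda p:(c*(p[0]-q[0])+s*(p[1]-q[1]),-s*(p[0]-q[0])+c*(p[1]-q[1]))
U={}
for n,(x,y,w,h) in(("top",(270,295,30,25)),("scene",(245,255,35,30))):
    i=cv2.imread(f"pics/{n}0.png").astype(float)[y:y+h,x:x+w];r=np.clip(i[:,:,2]-np.maximum(i[:,:,0],i[:,:,1])-25,0,None)
    v,u=np.mgrid[:h,:w];U[n]=(x+(r*u).sum()/r.sum(),y+(r*v).sum()/r.sum());vv,uu=np.nonzero(r>30);print(n,U[n],len(uu),uu.min()+x,uu.max()+x,vv.min()+y,vv.max()+y)
for z in(10,14,18,22):print(z,"tab top",np.round(loc(ray("top",U["top"],z)),1),"scene",np.round(loc(ray("scene",U["scene"],z)),1))
# pointer dark line in top
i=cv2.imread("pics/top0.png");print(i[292:303,280:296].sum(2))
E
```

```text
top (np.float64(282.589417989418), np.float64(306.94497354497355)) 26 280 286 305 309
scene (np.float64(262.0535138620245), np.float64(267.30883301096065)) 16 260 265 266 269
10 tab top [-137.5   47.3] scene [-134.2   48.2]
14 tab top [-137.7   47. ] scene [-137.    45.6]
18 tab top [-138.    46.7] scene [-139.9   43. ]
22 tab top [-138.2   46.5] scene [-142.7   40.4]
[[259 259 261 268 284 342 371 405 419 424 412 207 158  37  43  49]
 [271 322 353 404 409 425 434 443 446 446 426 305 219   9   5  62]
 [297 388 424 440 449 445 443 443 445 441 432 362 233  48  27  48]
 [289 391 428 344 343 354 398 445 432 379 340 274 161  74  64   9]
 [263 293 364 403 404 391 345 335 281 206 188 167  99 129 118  84]
 [260 287 411 434 404 438 382 179 151 199 240 268 279 149 150 133]
 [266 276 326 352 384 444 412 285 391 399 405 386 293 141 144 149]
 [271 277 347 400 424 426 357 410 442 445 444 421 261 119 144 143]
 [262 267 288 363 386 364 409 443 442 445 424 332 265 178 141 139]
 [229 257 287 405 414 413 444 443 443 424 335 279 268 196 139 151]
 [197 262 300 379 358 392 405 444 446 414 277 279 283 267 141 144]]
```

```bash
python3 - <<'E'
from h import *
q=np.load("q.npy")
A=cv2.imread("pics/scene0.png",0);B=cv2.imread("pics/s5f.png",0)
ts=np.arange(-8,30,1.)
for y in(32,29,26,23,20):
    for nm,I in(("home",A),("now",B)):
        p=proj("scene",st(q,np.c_[-120-ts,0*ts+y,0*ts+14])).astype(np.float32)
        v=cv2.remap(I,p[:,0],p[:,1],cv2.INTER_LINEAR).ravel();print(y,nm,v.tolist())
print(proj("scene",st(q,[(-138,33.5,14),(-120,33.5,14),(-138,38,14)])))
E
```

```text
32 home [241, 231, 212, 184, 144, 129, 133, 141, 154, 173, 197, 214, 222, 221, 221, 225, 229, 234, 241, 241, 240, 240, 228, 216, 213, 217, 226, 238, 239, 239, 233, 227, 225, 225, 228, 233, 238, 239]
32 now [28, 28, 28, 28, 28, 28, 27, 27, 26, 25, 25, 26, 26, 28, 38, 49, 60, 72, 87, 104, 114, 117, 106, 91, 83, 80, 82, 86, 92, 93, 84, 72, 58, 45, 38, 35, 32, 30]
29 home [234, 235, 234, 209, 175, 138, 111, 104, 122, 153, 185, 216, 234, 237, 237, 239, 240, 239, 239, 238, 237, 229, 220, 220, 225, 233, 226, 225, 230, 241, 241, 241, 241, 242, 241, 241, 241, 241]
29 now [27, 26, 26, 27, 27, 27, 27, 27, 28, 27, 26, 26, 26, 27, 30, 34, 40, 57, 75, 92, 109, 112, 102, 91, 79, 71, 89, 108, 127, 144, 136, 122, 104, 84, 71, 66, 61, 54]
26 home [243, 231, 210, 181, 150, 127, 118, 117, 129, 148, 172, 196, 222, 237, 243, 243, 242, 240, 238, 222, 204, 188, 174, 164, 161, 164, 165, 164, 172, 187, 202, 218, 234, 241, 242, 242, 241, 241]
26 now [25, 26, 27, 28, 29, 28, 28, 27, 26, 26, 26, 26, 26, 26, 28, 34, 43, 55, 71, 90, 109, 116, 114, 104, 91, 91, 98, 114, 132, 144, 152, 157, 158, 150, 137, 127, 119, 116]
23 home [239, 239, 237, 213, 171, 137, 110, 95, 116, 135, 150, 163, 179, 194, 212, 232, 236, 216, 198, 180, 163, 152, 149, 148, 148, 145, 145, 144, 144, 153, 167, 187, 211, 230, 239, 238, 239, 240]
23 now [24, 25, 26, 26, 27, 28, 30, 31, 30, 28, 28, 27, 27, 27, 27, 28, 33, 46, 61, 77, 96, 105, 103, 98, 87, 77, 94, 112, 131, 149, 155, 155, 158, 158, 157, 155, 156, 153]
20 home [178, 184, 177, 154, 124, 103, 95, 93, 103, 121, 138, 147, 144, 143, 142, 134, 138, 137, 131, 131, 124, 120, 118, 118, 119, 123, 130, 139, 138, 133, 132, 136, 150, 170, 183, 196, 203, 202]
20 now [28, 26, 24, 24, 24, 25, 26, 26, 27, 28, 28, 29, 29, 28, 29, 31, 35, 40, 48, 58, 68, 74, 73, 67, 66, 74, 89, 108, 116, 119, 121, 124, 126, 125, 125, 125, 126, 127]
[[265.36742348 269.50428251]
 [269.68405621 265.54842614]
 [264.044225   268.76438588]]
```

The slide has travelled about 18.1–18.6 mm. The target is about 18.3 mm, which both cameras agree on. It is on the mark and the hold is steady, so I hand in.

```bash
python3 go.py 475.5 42.7 211.3; python3 -c "
from workcell import robot
print(robot.job_done())"
```

```text
14.375 [475.5  42.7 211.3] yaz 15.22 tilt -1.0 f [5.9 3.6 2.8] open 13.5 30.0
shift [-0.0001  0.      0.0001]
the job is handed in; nothing more can be done
None
```

The cover is seated level on the turret rim and released; the robot then pulled the shutter slide out about 18.4 mm, in line with the red tab to within about 0.5 mm by my measurements, and was still holding it there when I handed the job in at 14.4 s (no verdict was shown).

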